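# Draw the brass blind plug from a die shoe with a quarter-turn puller

## Robot

A 6-joint arm with a two-finger parallel gripper is mounted at the origin on the work surface. World frame = base frame: x ahead of the robot, y to its left, z up, the work surface at z = 0. Lengths are in m, angles in rad, forces in N, time in s.
With the tool pointing down it reaches from about 0.375 to 0.975 m from the base axis. Payload 3.8 kg.
Tool frame: the origin (TCP) lies at the very end of the fingers, on their centre line; the grasp point (between the pads) lies 19 mm behind it; z points along the fingers, y is the direction in which the jaws open and shut (so a half turn about z gives the same grasp; the last joint's range is limited). The gripper opens to 85 mm and grips with 20 to 120 N. Pads are 22 mm wide; open, the fingers measure 114 mm over their backs; the gripper's body (76 mm by 85 mm) begins 54 mm behind the grasp point. The pads swing forward as they close: fully open they stand 13 mm farther back than shut.
Start: joints at [1.082, 0.264, 1.604, -0, 1.274, -0.037], TCP at [0.295, 0.607, 0.231] pointing down, gripper open.
Joint ranges: [-2.63, 2.63], [-0.94, 2.18], [0.31, 2.57], [-1.31, 4.45], [0, 2.66], [-2.55, 2.55]. Speed limits (rad/s): [2.57, 2.57, 3.14, 3.14, 3.14, 3.14].

## Interface

Orientations are given as a rotation vector (axis times angle).
In Python, from workcell import read_state, read_camera, camera_info, finish_job gives the robot as it stands. The module is installed in compiled form; this text tells all that it offers.
- The arm moves only by the tool play_rows, never from a script. Its argument "motion" is a list of rows, each a list of 5 numbers: the shift along the tool's x, y, z in units of 1000 mm (1.0 is 1000 mm), then the turn about the tool's z in units of 2 pi rad (1.0 is 2 pi rad), then the finger opening in mm, from 0 to 85.4. A call has 1 to 5 rows; each row shifts and turns the commanded pose from where the row before left it, along the tool's axes as they then stand; what a row does not reach is not made up. A row lasts 1/8 s, in which the tool goes at most 62.5 mm and 10.7 degrees, less where a joint would pass 70% of its speed; a pose out of reach is approached as far as the arm can. A call with a number of a shift or a turn outside -1 to 1 is refused whole. A call with a gripper value outside its range is refused whole. The fingers move at their own pace and stop on an object; "squeeze" is the grip in N (left out, the last holds). Time passes only in rows, so rows that do not move let the fingers close. It gives the time, the measured TCP pose, the force and the opening at its end, in the units of the state.
- read_state(): the state, without advancing time (a new reading comes with each control period).
- read_camera(name): name is "side" or "top"; returns the picture (480x640x3 uint8, red, green, blue); there is no depth.
- camera_info(name): a dict with "intrinsics" (3x3 intrinsics, pixels), "pose" (4x4, takes a point from camera to world coordinates). Camera axes: x right, y down, z forward; pixel columns grow to the right and rows downward; lengths in m; the calibration is good to about 2 mm. A picture is of the moment at which its call begins. camera_info takes no time and is no camera call.
- finish_job(): hands the job in, once; it reports no verdict.
The state is a dict: "time": time; "q": joint angles; "joint_vel": joint speeds; "joint_torque": joint torques, N m; "tool_pos": TCP position; "tcp_rot": TCP orientation; "wrist_force": force on the tool from outside, world axes, zero at the start; "torque": the same for the moment, N m; "width": opening from 0.0 (shut) to 1.0 (fully open).
Only numpy, scipy, OpenCV 4.12 (cv2) and the standard library are available. Lean on these libraries where they do the work, as an engineer would, in place of code of your own. Each camera call takes 0.05 s, during which the arm holds its last target. There are 200 camera calls.

## Task

Take the orange-handled puller out of its blue stand, put its cross-bar foot through the slot of the brass plug in the steel die shoe and give it a quarter turn either way so that it locks. Draw the plug straight up out of its bore, keeping it upright, carry it to the yellow tray and set it down standing on the tray floor, without dropping it, with the puller left locked in it. Leave the grey plug in its bore and do not disturb anything else on the bench.

Things in the scene. Friction and masses are not known exactly. Their poses are not given: they have to be found in the camera images.
- puller: Loose puller, 0.2 kg, upright in the blue stand, held by its collar. Origin: underside of its foot, on its axis; z up, x along foot and handle. Steel cross-bar foot 40 (x) x 12 (y) x 10 mm high; neck 12 mm dia.; collar 44 mm dia., z=26 to 34; rod 14 mm dia.; orange flat handle 60 (x) x 16 (y), z=105 to 150 mm. Same half a turn round.
- puller_grip (a point): Middle of the puller's handle, on its axis, 130 mm above its foot's underside, 20 mm below its top. Pinch the handle here across its 16 mm thickness (fingers closing along the puller's y).
- plug: Loose brass plug, 0.4 kg, 64 mm dia., 56 mm high, in one bore of the die shoe, top flush with the shoe. Origin: centre of its underside; z up, x along its slot. Its top, 12 mm thick, has a through slot 46 (x) x 16 (y) mm over a hollow 50 mm dia., 24 mm deep. It sits loose in the bore (1 mm all round, no breakaway force) and can turn there.
- plug_face (a point): Centre of the plug's top face and slot, 56 mm above its underside. The foot enters with puller x along plug x. With the collar resting on the face, the puller's origin is 30 mm above the plug's and the foot turns freely, 4 mm below the top's underside; turned 65 to 90 degrees either way (no end stop) it catches under the top when lifted.
- grey_plug: A plug of the same shape and size in grey plastic, in the other bore. To be left there.
- shoe: Fixed dark steel block 130 (x) x 240 (y) x 64 mm high. Origin: centre of its underside, on the table. Two upright bores 67 mm dia., 56 mm deep, at x=0, y=-55 and +55 mm in its frame (either may hold the brass plug). Two steel guide pillars, 20 mm dia., stand on it at x=+48, y=-104 and +104 mm, tops 134 mm above the table.
- stand: Fixed blue block 100 (x) x 80 (y) x 50 mm high with a slot in its top 46 (x) x 18 (y) mm, 34 mm deep, in which the puller's foot hangs. Origin: centre of its underside. It and the tray may be on either side of the shoe.
- tray: Fixed yellow open tray, 150 x 150 mm outside, 30 mm high, walls and floor 5 mm thick. Origin: centre of its underside, so the floor is 5 mm above it.
- oiler: Bystander: white plastic bottle, red cap, 44 mm diameter, 130 mm high, upright. Origin: centre of its underside.
- can: Bystander: dark green can with a pale metal top, 56 mm diameter, 170 mm high, upright. Origin: centre of its underside.
- jar: Bystander: amber glass jar, 64 mm diameter, 85 mm high. Origin: centre of its underside.
- mug: Bystander: blue mug, 78 mm diameter, 90 mm high, handle at its +y. Origin: centre of its underside.
- wrench: Bystander: steel wrench 170 mm long lying along its x. Origin: middle of its underside.
- driver: Bystander: screwdriver 190 mm long lying along its x. Origin: middle of its underside.
- gauge: Bystander: aluminium setting block 50 (x) x 90 (y) x 40 mm high. Origin: centre of its underside.
- bin: Bystander: open red parts bin 120 (x) x 100 (y) x 60 mm high. Origin: centre of its underside.
Not all that is in view belongs to the job. Of the things that look like the tray, the largest one is meant.

How it is judged:
On the way, in this order (a step that is already met when the one before it is completed fails the run):
1. the puller's foot is inside the brass plug and turned across its slot, the plug still in its bore (x of puller in the frame of plug between -0.015 and 0.015 m and y of puller in the frame of plug between -0.015 and 0.015 m and z of puller in the frame of plug between 0.018 and 0.04 m and angle between the x axis of puller and the x axis of plug, either way round above 0.9 rad and height (world z) of plug below 0.03 m), for 0.1 s.
2. the brass plug, hanging upright on the locked puller, is clear above the shoe (x of puller in the frame of plug between -0.015 and 0.015 m and y of puller in the frame of plug between -0.015 and 0.015 m and z of puller in the frame of plug between 0.018 and 0.04 m and angle between the x axis of puller and the x axis of plug, either way round above 0.9 rad and height (world z) of plug above 0.075 m and angle between plug's own z axis and vertical below 0.25 rad), for 0.2 s.
At the end, for the whole second after the job is handed in: The brass plug stands at rest on the tray floor, upright (6 degrees), its centre within 45 mm of the tray's along each side, the puller's foot still in it, at least 52 degrees from the slot, the puller upright (11 degrees) and let go; the grey plug still in its bore (12 mm) (x of plug in the frame of tray between -0.045 and 0.045 m and y of plug in the frame of tray between -0.045 and 0.045 m and z of plug in the frame of tray between 0 and 0.012 m and angle between plug's own z axis and vertical below 0.1 rad and angle between puller's own z axis and vertical below 0.2 rad and linear speed of plug below 0.02 m/s and linear speed of puller below 0.03 m/s and distance of grey_plug from where it was at the start of the episode below 0.012 m and x of puller in the frame of plug between -0.015 and 0.015 m and y of puller in the frame of plug between -0.015 and 0.015 m and z of puller in the frame of plug between 0.018 and 0.04 m and angle between the x axis of puller and the x axis of plug, either way round above 0.9 rad); the robot touches nothing.
It fails at once if the grey plug is shifted by more than 12 mm (distance of grey_plug from where it was at the start of the episode above 0.012 m).
It fails at once if the brass plug is tipped by more than 25 degrees (angle between plug's own z axis and vertical above 0.436 rad).
It fails at once if the brass plug is dropped into the tray (falls faster than 0.6 m/s close above its floor) (horizontal distance between plug and tray below 0.1 m and z of plug in the frame of tray below 0.05 m and linear speed of plug above 0.6 m/s).
It fails at once if a bystander is pushed by more than 25 mm or knocked over (distance of any of oiler, can, jar, mug, wrench, driver, gauge, bin from where it was at the start of the episode above 0.025 m or angle between any of oiler, can, jar, mug's own z axis and vertical above 0.5 rad).
It also fails if it takes over 58 s, if anything falls off the work surface, if the arm or the gripper's body presses on something with over 40 N, if the wrist force passes 120 N, or if a joint passes its speed limit or range.

## Working session

There is one attempt and no reset: what is moved stays moved. The work goes in short steps, Python scripts to look and compute and a tool call to move; the robot and the scene stay as the last step left them, time stands still between calls to the robot, and variables do not carry over. Pictures are saved under pics/ and viewed, about 8 in all and at most 12, crops included, and the job is handed in when it is done.

Besides the shell and the picture viewer there is one more tool, called after ">>>" as name(argument=value, ...) on one line, values as JSON. play_rows: Moves the arm, as the interface text tells. Shifts and turns lie within -1 to 1; 1 stands for 1000 mm of shift or 2 pi rad of turn. Its arguments: {"type":"object","properties":{"motion":{"type":"array","items":{"type":"array","items":{"type":"number"}}},"squeeze":{"type":"number"}},"required":["motion"]}

```bash
mkdir -p pics; python3 - <<'E'
from workcell import *
import cv2
for n in("top","side"):
    cv2.imwrite(f"pics/{n}0.png",read_camera(n)[:,:,::-1]); c=camera_info(n); print(c["intrinsics"],c["pose"])
print(read_state())
E
```

```text
[[439.91644127   0.         322.38839576]
 [  0.         439.91644127 244.90622855]
 [  0.           0.           1.        ]] [[ 0.01061784 -0.99340571  0.11415936  0.41798102]
 [-0.99989195 -0.00938717  0.01131247 -0.03240271]
 [-0.01016623 -0.11426714 -0.99339804  1.0963928 ]
 [ 0.          0.          0.          1.        ]]
[[502.92244341   0.         312.64911354]
 [  0.         502.92244341 241.69711102]
 [  0.           0.           1.        ]] [[ 0.75938745 -0.44502113  0.47464398 -0.09413028]
 [-0.65051972 -0.53325792  0.54079579 -0.73731854]
 [ 0.01244211 -0.7194388  -0.69444439  1.03977649]
 [ 0.          0.          0.          1.        ]]
{'time': 0.1, 'q': array([ 1.08209474e+00,  2.64652744e-01,  1.60526761e+00, -1.11752975e-05,
        1.27372028e+00, -3.68836502e-02]), 'joint_vel': array([-8.10627989e-04, -2.58045166e-03, -4.84887026e-03, -1.09699812e-03,
       -6.82158328e-05,  2.21555868e-03]), 'joint_torque': array([ 6.13607535e-04, -5.16705573e+01, -3.68589485e+01,  5.96385303e-05,
        6.33291682e-03, -5.89769547e-05]), 'tool_pos': array([0.29438131, 0.60666768, 0.23008714]), 'tcp_rot': array([-0.70357042, -3.06125884,  0.00311036]), 'wrist_force': array([-0.81594003,  0.09482075,  0.24213641]), 'torque': array([-0.04661007, -0.02131058,  0.01452065]), 'width': 0.9952720829692611}
```

View pics/top0.png

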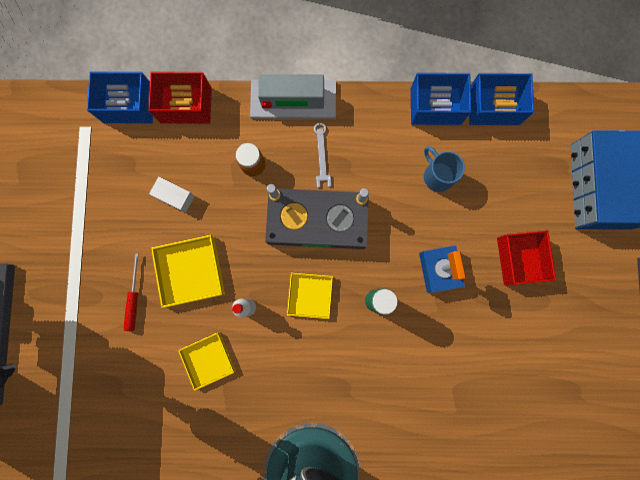

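View pics/side0.png

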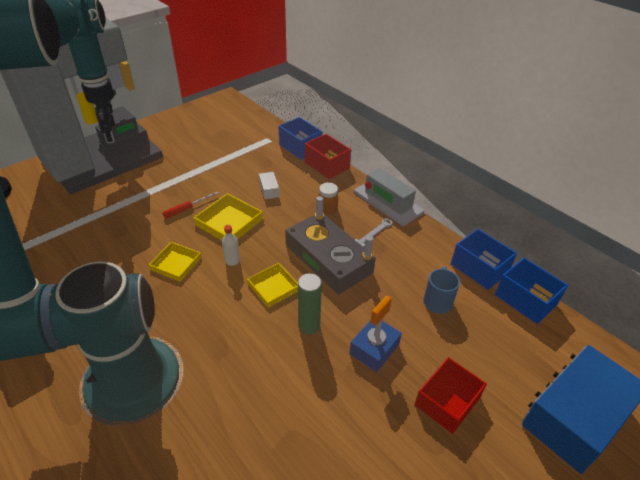

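The top view shows the stand and puller near (443,268), the brass plug at (294,216), the grey plug at (340,218) and the large tray at (188,271). The green can at (382,301) and the oiler at (240,307) stand near the path. I'll enlarge these areas next.

```bash
python3 - <<'E'
import cv2,numpy as np
t=cv2.imread("pics/top0.png");s=cv2.imread("pics/side0.png")
def c(im,x,y,w,h,k): return cv2.resize(im[y:y+h,x:x+w],None,fx=k,fy=k,interpolation=cv2.INTER_CUBIC)
a=c(t,410,235,66,66,6);b=c(t,262,180,66,66,6)  # 396
cv2.imwrite("pics/c1.png",np.hstack([a,b]))
d=c(s,340,290,66,80,5);e=c(s,284,210,94,80,5)
cv2.imwrite("pics/c2.png",np.hstack([d,e]))
E
```

```text
(no output)
```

View pics/c1.png

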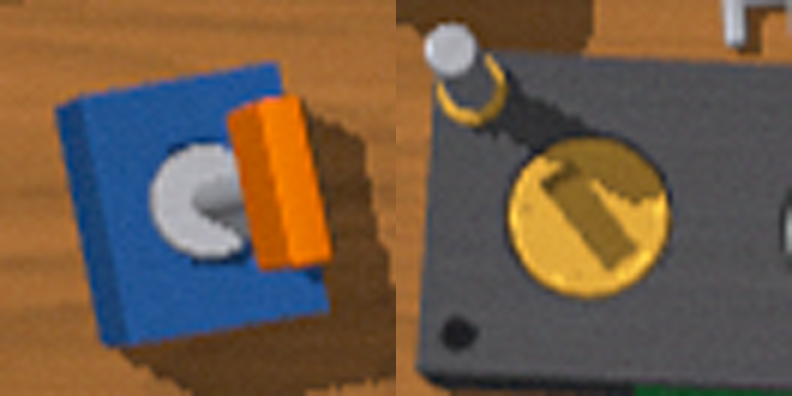

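View pics/c2.png

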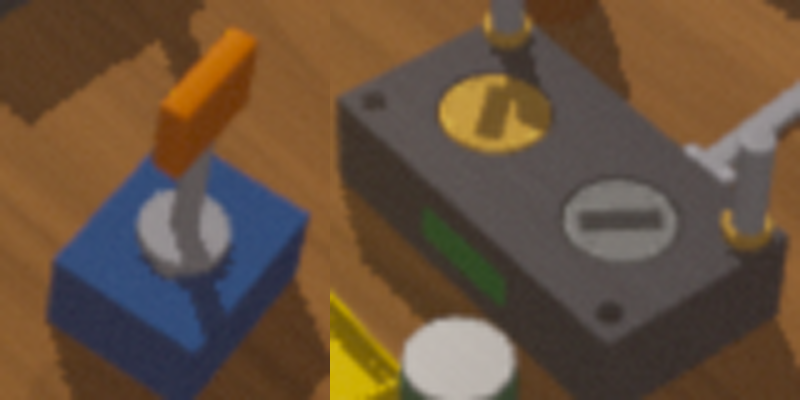

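```bash
cat > h.py <<'E'
from workcell import *
import numpy as np
from scipy.spatial.transform import Rotation as R
def ray(n,px,z):
    c=camera_info(n);K=np.array(c["intrinsics"]);T=np.array(c["pose"])
    px=np.atleast_2d(np.array(px,float));d=np.c_[px,np.ones(len(px))]@np.linalg.inv(K).T@T[:3,:3].T
    o=T[:3,3];return o[:2]+d[:,:2]*((z-o[2])/d[:,2])[:,None]
def ctr(n,px,z,cx,cy,k): return ray(n,(np.atleast_2d(px)+.5)/k-.5+[cx,cy],z)
def ang(p,q): v=q-p;return np.degrees(np.arctan2(v[1],v[0]))
def to_tool(target,yaw_y_deg=None):
    s=read_state();r=R.from_rotvec(s["tcp_rot"]);m=r.as_matrix()
    psi=np.degrees(np.arctan2(m[1,1],m[0,1]))
    d=r.inv().apply(np.array(target)-s["tool_pos"])
    print("t",round(s["time"],2),"pos",s["tool_pos"].round(4),"psi",psi.round(2),"tilt",np.degrees(np.arccos(-m[2,2])).round(2),"shift",d.round(4),"F",s["wrist_force"].round(1),"w",round(s["width"],3),"q6",s["q"][5].round(2))
    if yaw_y_deg is not None:
        a=(psi-yaw_y_deg+90)%180-90;print("turn units",round(a/360,4),"or",round((a+180)/360,4))
E
python3 - <<'E'
from h import *
np.set_printoptions(precision=4,suppress=True)
T="top";S="side"
h=ctr(T,[(264,103),(299,96),(331,262),(292,268)],.174,410,235,6);print("handle",h.mean(0),ang(h[3],h[0]),ang(h[2],h[1]),np.linalg.norm(h[0]-h[3]),np.linalg.norm(h[0]-h[1]))
print("collar",ctr(T,(208,201),.058,410,235,6))
st=ctr(T,[(80,98),(278,63),(328,310),(126,345)],.05,410,235,6);print("stand",st.mean(0),ang(st[3],st[0]),ang(st[2],st[1]),np.linalg.norm(st[0]-st[3]))
print("plug",ctr(T,(589.5-396,217.5),.064,262,180,6),"slotc",ctr(T,(590-396,216),.064,262,180,6))
s=ctr(T,[(557-396,172),(623-396,258)],.064,262,180,6);print("slot",ang(s[1],s[0]),np.linalg.norm(s[0]-s[1]))
tr=ray(T,[(151,246),(213,236),(224,296),(162,307)],.03);print("tray",tr.mean(0),ang(tr[3],tr[0]),np.linalg.norm(tr-np.roll(tr,1,0),axis=1))
print("side: handle top",ctr(S,(208,72),.174,340,290,5),"collar",ctr(S,(183,225),.058,340,290,5))
hs=ctr(S,[(232,28),(256,40),(184,118),(160,103)],.174,340,290,5);print(ang(hs[3],hs[0]),ang(hs[2],hs[1]),np.linalg.norm(hs[0]-hs[3]))
print("side plug",ctr(S,(495-330,113),.064,284,210,5))
print("side grey",ctr(S,(620-330,220),.064,284,210,5),"top grey",ray(T,(340,218),.064))
ss=ctr(S,[(494-330,87),(491-330,138)],.064,284,210,5);print("slot side",ang(ss[1],ss[0]))
E
```

```text
handle [ 0.4845 -0.3083] 8.2623511482357 9.457475257657311 0.05814838460655987 0.012543788558465217
collar [[ 0.4851 -0.3082]]
stand [ 0.4847 -0.3083] 9.631835460847272 10.027318438221542 0.09885428488669071
plug [[0.6057 0.0481]] slotc [[0.6063 0.0479]]
slot 37.966257442486146 0.04364109871589086
tray [0.4736 0.3071] 13.26516948281515 [0.1517 0.1535 0.1494 0.1514]
side: handle top [[ 0.485  -0.3098]] collar [[ 0.4865 -0.3092]]
9.392387854081539 10.001731411951074 0.05577784154805309
side plug [[0.6068 0.0449]]
side grey [[ 0.603  -0.0636]] top grey [[ 0.6014 -0.0618]]
slot side 46.84088090309579
```

Both cameras agree to about 2 mm. The slot angle (38 or 47 deg) needs a closer look.

```bash
python3 - <<'E'
from h import *
import cv2
def avg(n): return np.mean([read_camera(n).astype(float) for _ in range(4)],0).astype(np.uint8)[:,:,::-1]
def c(im,x,y,w,h,k): return cv2.resize(im[y:y+h,x:x+w],None,fx=k,fy=k,interpolation=cv2.INTER_CUBIC)
a=c(avg("top"),278,200,32,32,12);b=c(avg("side"),301,217,32,32,12)
o=np.hstack([a,b]);o=cv2.convertScaleAbs(o,alpha=1.5)
cv2.imwrite("pics/c3.png",o)
E
```

```text
(no output)
```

View pics/c3.png

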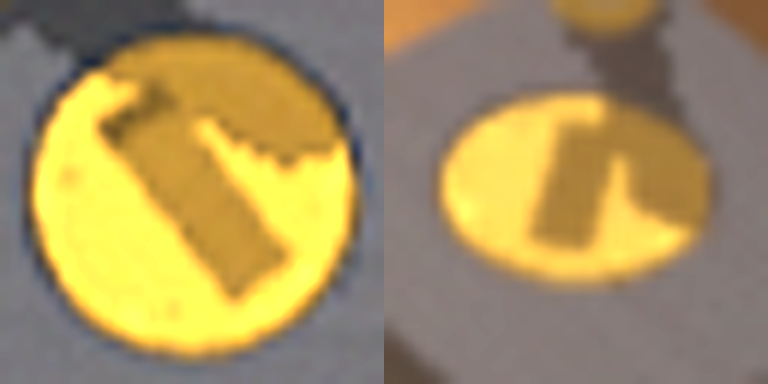

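>>> play_rows(motion=[[0,0,0,0.029,85],[0,0,0,0.029,85],[0,0,0,0.029,85],[0,0,0,0.029,85],[0,0,0,0.029,85]])

```text
time: 1.12
tool_pos: [0.2947, 0.6073, 0.2313]
tcp_rot: [-1.986, -2.434, -0.0]
wrist_force: [0.4, -0.0, -0.4]
width: 0.993
```

>>> play_rows(motion=[[0,0,0,0.029,85],[0,0,0,0.029,85],[0,0,0,0.029,85],[0,0,0,0.029,85],[0,0,0,0.024,85]])

```text
time: 1.75
tool_pos: [0.2947, 0.6073, 0.2314]
tcp_rot: [-2.833, -1.358, -0.0]
wrist_force: [-0.7, -0.3, -0.1]
width: 0.995
```

```bash
python3 - <<'E'
from h import *
T=lambda p,z=.064:ctr("top",p,z,278,200,12)
S=lambda p,z=.064:ctr("side",np.array(p)-[384,0],z,301,217,12)
print(T([(192.5,192.5),(195,192)]),S([(576.5,188.5)]))
for a,b in [((235,300),(100,127)),((290,255),(198,125)),((290,255),(235,300))]:
    p=T([a,b]);print("T",ang(p[0],p[1]),np.linalg.norm(p[1]-p[0]))
for a,b in [((532,245),(562,120)),((586,250),(612,160)),((586,250),(532,245))]:
    p=S([a,b]);print("S",ang(p[0],p[1]),np.linalg.norm(p[1]-p[0]))
to_tool([.4848,-.3085,.135],-80.3)
E
```

```text
[[0.60628428 0.04872186]
 [0.60638931 0.04822704]] [[0.6066291 0.0448185]]
T 38.461765061507315 0.04414566471692957
T 35.73523538920674 0.032050312399842
T 130.31211354186348 0.014101801615723058
S 40.04427363644091 0.044373665018581455
S 37.82449354644535 0.03194628014125331
S 132.48813250072922 0.012781515062717292
t 1.75 pos [0.2947 0.6073 0.2314] psi -38.79 tilt 0.01 shift [-0.5948  0.7218  0.0963] F [-0.7 -0.3 -0.1] w 0.995 q6 1.76
turn units 0.1153 or 0.6153
```

>>> play_rows(motion=[[-0.0372,0.0451,0,0,85],[-0.0372,0.0451,0,0,85],[-0.0372,0.0451,0,0,85],[-0.0372,0.0451,0,0,85],[-0.0372,0.0451,0,0,85]])

```text
time: 2.38
tool_pos: [0.3557, 0.3197, 0.2316]
tcp_rot: [2.829, 1.366, 0.002]
wrist_force: [1.6, -0.6, 0.9]
width: 0.994
```

>>> play_rows(motion=[[-0.0372,0.0451,0,0,85],[-0.0372,0.0451,0,0,85],[-0.0372,0.0451,0,0,85],[-0.0372,0.0451,0,0,85],[-0.0372,0.0451,0,0,85]])

```text
time: 3.0
tool_pos: [0.4165, 0.0336, 0.2319]
tcp_rot: [2.829, 1.365, 0.003]
wrist_force: [0.4, 1.1, -0.7]
width: 0.996
```

>>> play_rows(motion=[[-0.0372,0.0451,0,0,85],[-0.0372,0.0451,0,0,85],[-0.0372,0.0451,0,0,85],[-0.0372,0.0451,0,0,85],[-0.0372,0.0451,0,0,85]])

```text
time: 3.62
tool_pos: [0.4772, -0.2526, 0.2317]
tcp_rot: [2.829, 1.364, 0.001]
wrist_force: [0.6, 0.3, -0.3]
width: 0.996
```

>>> play_rows(motion=[[-0.0372,0.0451,0,0.029,85],[0,0,0,0.029,85],[0,0,0,0.029,85],[0,0,0,0.028,85],[0,0,0,0,85]])

```text
time: 4.25
tool_pos: [0.4891, -0.3078, 0.2314]
tcp_rot: [3.129, 0.28, 0.0]
wrist_force: [0.3, -0.0, 0.2]
width: 0.995
```

```bash
python3 -c "
from h import *
to_tool([.4848,-.3085,.135],-80.3)"
```

```text
t 4.25 pos [ 0.4891 -0.3078  0.2314] psi -79.79 tilt 0.01 shift [-0.0044 -0.0001  0.0964] F [ 0.3 -0.   0.2] w 0.995 q6 0.79
turn units 0.0014 or 0.5014
```

>>> play_rows(motion=[[-0.0044,0,0.02,0.0014,85],[0,0,0.04,0,85],[0,0,0.0364,0,85],[0,0,0,0,30],[0,0,0,0,30]])

```text
time: 4.88
tool_pos: [0.485, -0.3086, 0.1353]
tcp_rot: [3.13, 0.264, 0.0]
wrist_force: [0.0, -0.8, 0.3]
width: 0.599
```

>>> play_rows(motion=[[0,0,0,0,30],[0,0,0,0,10],[0,0,0,0,10],[0,0,0,0,10],[0,0,0,0,10]], squeeze=80)

```text
time: 5.5
tool_pos: [0.486, -0.309, 0.1368]
tcp_rot: [3.129, 0.263, 0.004]
wrist_force: [0.1, 1.2, 7.5]
width: 0.178
```

```bash
python3 -c "
from h import *
to_tool([.4848,-.3085,.135],-80.3)"
```

```text
t 5.5 pos [ 0.486  -0.309   0.1368] psi -80.38 tilt 0.18 shift [-0.0011 -0.0007  0.0018] F [0.1 1.2 7.5] w 0.178 q6 0.79
turn units -0.0002 or 0.4998
```

>>> play_rows(motion=[[0,0,-0.02,0,10],[0,0,-0.03,0,10],[0,0,-0.03,0,10],[0,0,-0.03,0,10],[0,0,0,-0.0267,10]])

```text
time: 6.12
tool_pos: [0.4864, -0.3097, 0.2495]
tcp_rot: [3.091, 0.53, 0.007]
wrist_force: [-0.2, -1.0, -2.7]
width: 0.178
```

>>> play_rows(motion=[[0,0,0,-0.0267,10],[0,0,0,-0.0267,10],[0,0,0,0,10]])

```text
time: 6.5
tool_pos: [0.4846, -0.3085, 0.2455]
tcp_rot: [2.967, 1.032, -0.0]
wrist_force: [1.1, -0.0, -1.4]
width: 0.179
```

```bash
python3 -c "
from h import *
to_tool([.6063,.0475,.245],-51.5)"
```

```text
t 6.5 pos [ 0.4846 -0.3085  0.2455] psi -51.66 tilt 0.02 shift [ 0.3163 -0.2037  0.0004] F [ 1.1 -0.  -1.4] w 0.179 q6 0.29
turn units -0.0004 or 0.4996
```

>>> play_rows(motion=[[0.0452,-0.0291,0,0,10],[0.0452,-0.0291,0,0,10],[0.0452,-0.0291,0,0,10],[0.0452,-0.0291,0,0,10],[0.0452,-0.0291,0,0,10]])

```text
time: 7.12
tool_pos: [0.5716, -0.0524, 0.2454]
tcp_rot: [2.968, 1.029, 0.001]
wrist_force: [1.1, -0.1, -2.0]
width: 0.176
```

>>> play_rows(motion=[[0.0452,-0.0291,0,0,10],[0.0451,-0.0291,0,0,10],[0,0,0.03,0,10],[0,0,0.025,0,10],[0,0,0,0,10]])

```text
time: 7.75
tool_pos: [0.6037, 0.0479, 0.1873]
tcp_rot: [-2.966, -1.031, 0.009]
wrist_force: [0.4, -0.4, -2.3]
width: 0.179
```

```bash
python3 - <<'E'
from h import *
import cv2
to_tool([.6063,.0475,.150],-51.5)
def avg(n): return np.mean([read_camera(n).astype(float) for _ in range(3)],0).astype(np.uint8)[:,:,::-1]
def c(im,x,y,w,h,k): return cv2.resize(im[y:y+h,x:x+w],None,fx=k,fy=k,interpolation=cv2.INTER_CUBIC)
a=c(avg("top"),260,170,66,96,6);b=c(avg("side"),284,160,66,96,6)
cv2.imwrite("pics/c4.png",cv2.convertScaleAbs(np.hstack([a,b]),alpha=1.4))
E
```

```text
t 7.75 pos [0.6037 0.0479 0.1873] psi -51.67 tilt 0.34 shift [0.002  0.0021 0.0372] F [ 0.4 -0.4 -2.3] w 0.179 q6 0.94
turn units -0.0005 or 0.4995
```

View pics/c4.png

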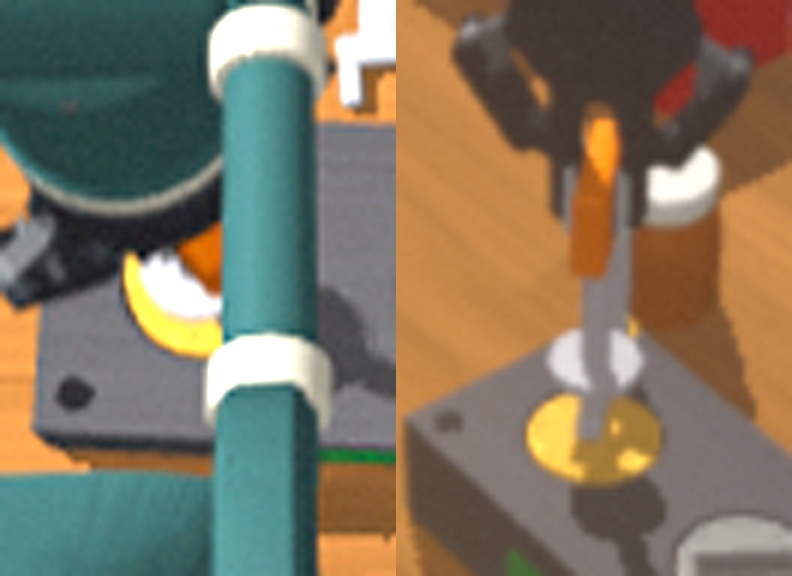

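```bash
python3 - <<'E'
from h import *
to_tool([.6063,.0475,.150],-51.5)
s=read_state();z=s["tool_pos"][2]-.112
C=lambda p,z:ctr("side",np.array(p)-[396,0],z,284,160,6)
print("z",z,C((595.5,356),z+.034),C((594,439.5),.064))
E
```

```text
t 8.05 pos [0.6069 0.0475 0.1917] psi -51.61 tilt 0.16 shift [-0.0006 -0.0004  0.0417] F [ 0.2  1.1 -2. ] w 0.177 q6 0.94
turn units -0.0003 or 0.4997
z 0.07967009193449388 [[0.60717381 0.04574065]] [[0.60503238 0.04297566]]
```

```bash
python3 - <<'E'
from h import *
print(ctr("top",(197,260),.114,260,170,6),ctr("top",(205.5,277.5),.064,260,170,6))
E
```

```text
[[0.60327695 0.04755246]] [[0.6056855  0.04811499]]
```

>>> play_rows(motion=[[0,0,0.008,0,10],[0,0,0.005,0,10],[0,0,0.005,0,10],[0,0,0.004,0,10],[0,0,0,0,10]])

```text
time: 8.68
tool_pos: [0.6055, 0.0478, 0.1672]
tcp_rot: [-2.966, -1.034, 0.002]
wrist_force: [-0.1, -0.1, -1.9]
width: 0.177
```

```bash
python3 -c "
from h import *
to_tool([.6063,.0475,.150],-51.5)"
```

```text
t 8.68 pos [0.6055 0.0478 0.1672] psi -51.55 tilt 0.07 shift [0.0005 0.0007 0.0172] F [-0.1 -0.1 -1.9] w 0.177 q6 0.94
turn units -0.0001 or 0.4999
```

>>> play_rows(motion=[[0,0,0.005,0,10],[0,0,0.005,0,10],[0,0,0.004,0,10],[0,0,0.002,0,10],[0,0,0,0,10]])

```text
time: 9.3
tool_pos: [0.6057, 0.0477, 0.1516]
tcp_rot: [-2.966, -1.034, 0.001]
wrist_force: [0.1, 0.5, -1.3]
width: 0.176
```

```bash
python3 -c "
from h import *
to_tool([.6063,.0475,.150],-51.5)"
```

```text
t 9.3 pos [0.6057 0.0477 0.1516] psi -51.55 tilt 0.03 shift [0.0003 0.0005 0.0016] F [ 0.1  0.5 -1.3] w 0.176 q6 0.94
turn units -0.0001 or 0.4999
```

>>> play_rows(motion=[[0,0,0.001,0,10],[0,0,0,0,10]])

```text
time: 9.55
tool_pos: [0.6059, 0.0477, 0.151]
tcp_rot: [2.966, 1.034, 0.0]
wrist_force: [-0.7, 0.3, -1.9]
width: 0.176
```

>>> play_rows(motion=[[0,0,0.001,0,10],[0,0,0,0,10]])

```text
time: 9.8
tool_pos: [0.6061, 0.0478, 0.1509]
tcp_rot: [2.966, 1.034, 0.001]
wrist_force: [-2.1, 0.7, 3.8]
width: 0.174
```

Collar contact at TCP z 0.151, as predicted. I'll ease up and do the quarter turn.

>>> play_rows(motion=[[0,0,-0.002,-0.02,10],[0,0,0,-0.026,10],[0,0,0,-0.026,10],[0,0,0,-0.026,10],[0,0,0,-0.026,10]])

```text
time: 10.42
tool_pos: [0.6058, 0.0477, 0.1513]
tcp_rot: [-2.346, -2.09, 0.0]
wrist_force: [0.1, -0.1, -1.8]
width: 0.177
```

>>> play_rows(motion=[[0,0,0,-0.026,10],[0,0,0,-0.026,10],[0,0,0,-0.026,10],[0,0,0,-0.026,10],[0,0,0,-0.022,10]])

```text
time: 11.05
tool_pos: [0.6057, 0.0477, 0.1513]
tcp_rot: [-1.359, -2.832, 0.0]
wrist_force: [0.0, -0.3, -1.9]
width: 0.177
```

>>> play_rows(motion=[[0,0,0,0,10]])

```text
time: 11.18
tool_pos: [0.6057, 0.0477, 0.1514]
tcp_rot: [-1.368, -2.828, 0.0]
wrist_force: [1.0, 0.6, -2.2]
width: 0.175
```

```bash
python3 - <<'E'
from h import *
import cv2
to_tool([.6063,.0475,.150],38.5)
def avg(n): return np.mean([read_camera(n).astype(float) for _ in range(3)],0).astype(np.uint8)[:,:,::-1]
def c(im,x,y,w,h,k): return cv2.resize(im[y:y+h,x:x+w],None,fx=k,fy=k,interpolation=cv2.INTER_CUBIC)
b=c(avg("side"),280,170,80,80,7)
cv2.imwrite("pics/c5.png",cv2.convertScaleAbs(b,alpha=1.4))
E
```

```text
t 11.18 pos [0.6057 0.0477 0.1514] psi 38.36 tilt 0.02 shift [-0.0006  0.0003  0.0014] F [ 1.   0.6 -2.2] w 0.175 q6 -0.63
turn units -0.0004 or 0.4996
```

View pics/c5.png

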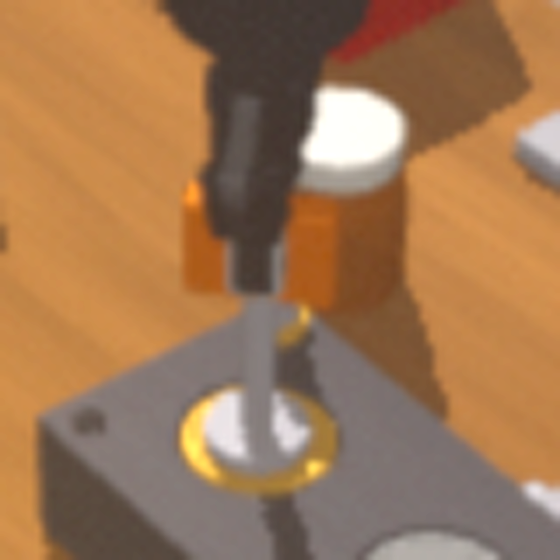

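The collar sits centred on the brass plug at about (258,435), and the handle has turned. Next is a slow lift, watching for the plug's weight.

>>> play_rows(motion=[[0,0,-0.003,0,10],[0,0,-0.004,0,10],[0,0,-0.005,0,10],[0,0,-0.005,0,10],[0,0,0,0,10]])

```text
time: 11.95
tool_pos: [0.6063, 0.0477, 0.1695]
tcp_rot: [1.366, 2.828, 0.001]
wrist_force: [-0.5, 0.2, -7.2]
width: 0.173
```

>>> play_rows(motion=[[0,0,-0.012,0,10],[0,0,-0.015,0,10],[0,0,-0.015,0,10],[0,0,-0.015,0,10],[0,0,-0.015,0,10]])

```text
time: 12.58
tool_pos: [0.606, 0.0477, 0.2424]
tcp_rot: [1.366, 2.828, 0.001]
wrist_force: [-0.1, -0.8, -7.4]
width: 0.178
```

>>> play_rows(motion=[[0,0,-0.012,0,10],[0,0,-0.008,0,10],[0,0,0,0,10],[0,0,0,0,10],[0,0,0,0,10]])

```text
time: 13.2
tool_pos: [0.6054, 0.0477, 0.2599]
tcp_rot: [-1.366, -2.828, 0.001]
wrist_force: [-0.7, 0.3, -6.2]
width: 0.172
```

```bash
python3 - <<'E'
from h import *
import cv2
to_tool([.4736,.3071,.25])
b=read_camera("side")[90:250,200:400,::-1]
cv2.imwrite("pics/c6.png",cv2.resize(b,None,fx=3.5,fy=3.5,interpolation=cv2.INTER_CUBIC))
E
```

```text
t 13.2 pos [0.6054 0.0477 0.2599] psi 38.45 tilt 0.1 shift [0.2851 0.0581 0.0101] F [-0.7  0.3 -6.2] w 0.172 q6 -0.63
```

View pics/c6.png

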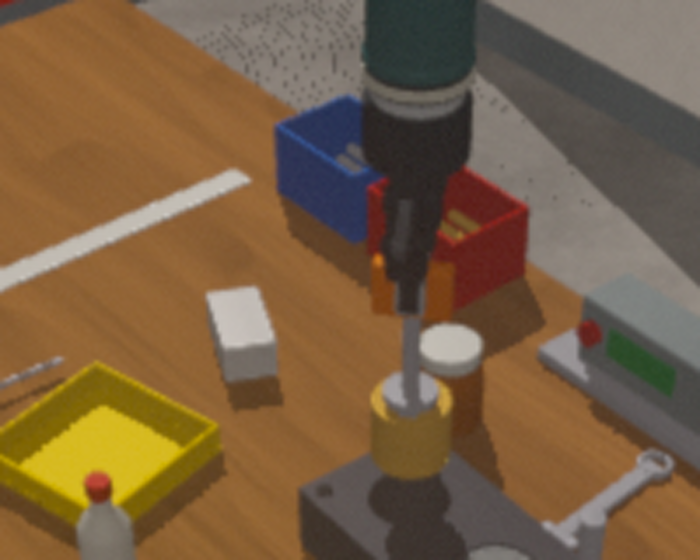

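The brass plug hangs upright on the puller at about (410,425) in the crop, clear of the shoe, and the wrist force agrees with its weight. Carrying it to the tray.

>>> play_rows(motion=[[0.015,0.003,0,0,10],[0.03,0.0061,0,0,10],[0.035,0.0072,0,0,10],[0.035,0.0072,0,0,10],[0.035,0.0072,0,0,10]])

```text
time: 13.88
tool_pos: [0.5353, 0.1861, 0.2609]
tcp_rot: [-1.366, -2.828, -0.001]
wrist_force: [-1.0, 0.3, -6.3]
width: 0.18
```

>>> play_rows(motion=[[0.035,0.0072,0,0,10],[0.035,0.0072,0,0,10],[0.03,0.006,0,0,10],[0.02,0.004,0,0,10],[0.015,0.003,0,0,10]])

```text
time: 14.5
tool_pos: [0.4734, 0.308, 0.2609]
tcp_rot: [1.365, 2.83, -0.0]
wrist_force: [0.2, -0.1, -7.1]
width: 0.18
```

>>> play_rows(motion=[[0,0,0.01,0,10],[0,0,0.02,0,10],[0,0,0.02,0,10],[0,0,0.02,0,10],[0,0,0.012,0,10]])

```text
time: 15.12
tool_pos: [0.4732, 0.306, 0.1762]
tcp_rot: [-1.366, -2.827, 0.005]
wrist_force: [0.4, -0.2, -6.2]
width: 0.178
```

>>> play_rows(motion=[[0,0,0.006,0,10],[0,0,0.004,0,10],[0,0,0.003,0,10],[0,0,0.003,0,10],[0,0,0,0,10]])

```text
time: 15.75
tool_pos: [0.4741, 0.3071, 0.163]
tcp_rot: [1.366, 2.829, 0.0]
wrist_force: [-0.6, -0.7, -6.6]
width: 0.179
```

```bash
python3 -c "
from h import *
to_tool([.4736,.3071,.15])"
```

```text
t 15.75 pos [0.4741 0.3071 0.163 ] psi 38.45 tilt 0.0 shift [ 0.0003 -0.0004  0.013 ] F [-0.6 -0.7 -6.6] w 0.179 q6 -0.14
```

>>> play_rows(motion=[[0,0,0.003,0,10],[0,0,0.003,0,10],[0,0,0.002,0,10],[0,0,0.002,0,10],[0,0,0,0,10]])

```text
time: 16.38
tool_pos: [0.474, 0.307, 0.1526]
tcp_rot: [-1.366, -2.829, 0.001]
wrist_force: [-0.4, -0.6, -5.7]
width: 0.175
```

>>> play_rows(motion=[[0,0,0.0015,0,10],[0,0,0.001,0,10],[0,0,0,0,10]])

```text
time: 16.75
tool_pos: [0.4749, 0.3075, 0.1514]
tcp_rot: [1.366, 2.828, 0.003]
wrist_force: [-0.4, 0.3, -2.7]
width: 0.177
```

Plug down: its weight is off the wrist. I'll follow down until the collar rests.

>>> play_rows(motion=[[0,0,0.001,0,10],[0,0,0.001,0,10],[0,0,0,0,10]])

```text
time: 17.12
tool_pos: [0.4741, 0.307, 0.1483]
tcp_rot: [-1.366, -2.829, 0.0]
wrist_force: [-0.6, -0.1, -1.2]
width: 0.176
```

>>> play_rows(motion=[[0,0,0.001,0,10],[0,0,0,0,10]])

```text
time: 17.38
tool_pos: [0.4742, 0.3071, 0.1479]
tcp_rot: [1.366, 2.829, 0.0]
wrist_force: [-1.1, -0.2, 2.0]
width: 0.174
```

>>> play_rows(motion=[[0,0,0,0,20],[0,0,0,0,25],[0,0,0,0,40],[0,0,0,0,60],[0,0,0,0,60]])

```text
time: 18.0
tool_pos: [0.4742, 0.3071, 0.1474]
tcp_rot: [1.366, 2.829, 0.0]
wrist_force: [-0.2, -0.2, -0.9]
width: 0.704
```

>>> play_rows(motion=[[0,0,0,0,60],[0,0,-0.02,0,60],[0,0,-0.03,0,60],[0,0,-0.04,0,60],[0,0,-0.05,0,60]])

```text
time: 18.62
tool_pos: [0.4737, 0.3068, 0.2893]
tcp_rot: [-1.366, -2.829, 0.001]
wrist_force: [0.8, 0.5, -0.0]
width: 0.705
```

>>> play_rows(motion=[[0.05,0,0,0,60],[0.05,0,0,0,60],[0.05,0,0,0,60],[0,0,0,0,60],[0,0,0,0,60]])

```text
time: 19.25
tool_pos: [0.3812, 0.4245, 0.2885]
tcp_rot: [1.365, 2.829, 0.001]
wrist_force: [-0.6, 1.2, -0.6]
width: 0.709
```

```bash
python3 - <<'E'
from h import *
import cv2
to_tool([.4736,.3071,.15])
a=read_camera("top")[215:325,120:260,::-1];b=read_camera("side")[130:270,160:300,::-1]
k=lambda i,h:cv2.resize(i,(int(i.shape[1]*h/i.shape[0]),h),interpolation=cv2.INTER_CUBIC)
o=np.hstack([k(a,340),k(b,340)]);print(o.shape);cv2.imwrite("pics/c7.png",o)
E
```

```text
t 19.25 pos [0.3812 0.4245 0.2885] psi 38.49 tilt 0.08 shift [-0.1494 -0.0009  0.1386] F [-0.6  1.2 -0.6] w 0.709 q6 0.12
(340, 772, 3)
```

View pics/c7.png

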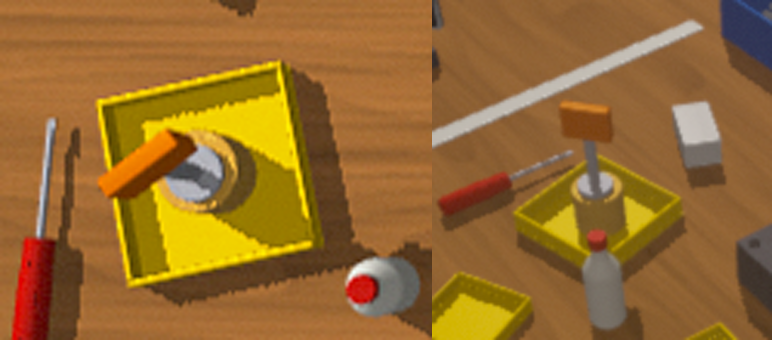

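The final picture shows the plug standing centred in the large tray, at about (205,170) in the left half. The puller is upright in it and the gripper is clear of both. Handing in.

```bash
python3 -c "
from workcell import *
finish_job()"
```

```text
the job is handed in; nothing more can be done
```

The brass plug is standing in the middle of the large yellow tray with the puller left locked in it. I handed the job in at 19.3 s of the 58 s allowed; `finish_job()` gives no verdict.

**What I did:** I took the puller from the blue stand and put its foot through the plug's slot without any contact force. I turned it 90 degrees, drew the plug straight up and carried it to the tray. I lowered it until its weight came off the wrist, let the collar settle on the plug face, opened the gripper and backed away.

**Last checks:**
- **Placement:** the final pictures show the plug upright in the tray and the puller upright with its collar on the plug. At release the tool was within about 1 mm of the tray centre I had measured.
- **Lock:** the wrist force was about 6–7 N throughout the carry, which fits the plug hanging on the puller. I judged the lock by this and by the 90 degree turn, as the collar hides the slot.
- **Other objects:** the oiler, screwdriver, white block and nearby trays look unmoved. I did not measure the grey plug or the other bystanders again at the end.

**Disagreements:** the two cameras differed by about 3.5 mm on the plug's position along y, and the hover check before insertion gave opposite offsets of 2–3 mm. I used a position between the two readings, and the foot went in cleanly.

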